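# Hang the keyed beaker to drain over the drip tray

### The job

Push the dish rack's drip tray fully home under the rack, then hang the blue beaker mouth-down on the rack's leaning white draining peg: rest it on the fins round the foot of the peg and turn it by feel, without forcing it, until its hidden inner ribs drop between the fins and its rim sits down on the peg's round flange, and let go. Leave the bowl and the spice bottles where they stand.

Things in the scene. Friction and masses are not known exactly. Their poses are not given: they have to be found in the camera images.
- beaker_center (a point): Blue rigid plastic blender beaker, a plain cylinder 58 mm in outer diameter and 100 mm long, 0.11 to 0.22 kg, standing mouth-down on the worktop at the start. This point is on its axis, half-way up (50 mm from mouth and closed end); z points from the mouth to the closed end (up at the start). The last 24 mm at the closed end are solid.
- beaker: The same beaker; origin at the centre of its mouth, in the plane of the rim; z towards the closed end. Hidden inside are four ribs 90 degrees apart, each 6 mm wide, 6 to 20 mm in from the rim, reaching from the wall (bore 53 mm in diameter) to 21 mm from the axis. From 54 to 72 mm in from the rim the bore narrows to 41 mm in diameter; it ends 76 mm in.
- peg_seat (a point): Foot of the white draining peg fixed on the rack, which leans 35 degrees from vertical towards the rack's front (the robot's side). The point is on the peg's axis at the upper face of the round flange, 72 mm across, on which the beaker's rim finally rests, 112 mm above the worktop. z points out along the peg (up and to the front), y is level, across the rack.
- peg_tip (a point): Tip of the same peg, on its axis, 72 mm out from the flange; axes as there. The peg is 37 mm in diameter, the last 10 mm tapering to 20 mm. To pass over it the beaker must lean as the peg does.
- fin_top (a point): Point on the peg's axis level with the tops of four grey fins at its foot, 20 mm above the flange. Fins reach 24.7 mm from the axis, with four gaps of 26 degrees, 90 apart. Their angle differs each time, is NOT given by these axes, and is fixed. Ribs that meet the fins stop the rim 14 mm above the flange; within a quarter turn either way they come over the gaps (6 degrees free either side) and drop 14 mm.
- drip_tray (a joint): How far the grey drip tray (200 x 290 mm, 22 mm deep, front edge towards the robot) is drawn out of the front of the rack, in m: 0 is fully home against its stop, at most 0.08. It slides level, stiffly (about 2 N), and stays where it is left.
- tray_tab (a point): Centre of the upright grey grip tab in the middle of the drip tray's front edge: 60 mm wide across the rack, 12 mm thick in the sliding direction, its top 60 mm and its lower edge 18 mm above the worktop; this point is 39 mm above the worktop. It moves with the tray. x points into the rack (the direction that pushes the tray home), z up.
- rack: Red plastic dish rack, fixed; 220 mm deep, 355 mm wide, frame 60 mm high; origin on the worktop under its middle; x to its back, y to the left seen from the robot. The keyed peg's flange is 20 mm behind the middle. A slim plain peg, 137 mm high, stands 120 mm right of the middle; two white saucers on edge, 192 mm high, 97 to 132 mm left of it.
- bowl: Bystander: upturned white ceramic bowl, 130 mm across at the worktop, 60 mm high; origin at the centre of its underside. Leave it where it is.
- spice_a: Bystander: amber glass spice bottle with black cap, 42 mm in diameter, 95 mm high, standing in a small aluminium tray (100 x 160 mm, 18 mm high); origin at the centre of its underside.
- spice_b: Bystander: green glass spice bottle with steel cap, same size, beside the other in the tray; origin at the centre of its underside.

How it is judged:
On the way, in this order (a step that is already met when the one before it is completed fails the run):
1. the drip tray is fully home under the rack (value of joint drip_tray below 0.005 m), for 0.2 s.
2. the beaker is down on the peg's flange, its ribs between the fins (z of beaker in the frame of peg_seat below 0.006 m and distance between beaker and peg_seat below 0.009 m and angle between the z axis of beaker and the z axis of peg_seat, either way round below 0.15 rad), for 0.2 s.
At the end, for the whole second after the job is handed in: The drip tray is within 5 mm of home; the beaker is on the peg with the centre of its mouth within 6 mm above the flange and 9 mm of its centre, its axis within 0.15 rad of the peg's, at rest (under 0.02 m/s) and let go; the bowl and both spice bottles stand upright within 30 mm of where they were (all of step 2 and value of joint drip_tray below 0.005 m and linear speed of beaker below 0.02 m/s and distance of each of bowl, spice_a, spice_b from where it was at the start of the episode below 0.03 m and angle between each of bowl, spice_a, spice_b's own z axis and vertical below 0.3 rad); the robot touches nothing.
It fails at once if the bowl or a spice bottle is shifted by more than 30 mm or tipped (distance of any of bowl, spice_a, spice_b from where it was at the start of the episode above 0.03 m or angle between any of bowl, spice_a, spice_b's own z axis and vertical above 0.3 rad).
It fails at once if the beaker is forced against the rack or its peg with more than 90 N (contact force between beaker and rack above 90 N).
It also fails if it takes over 67 s, if anything falls off the work surface, if the arm or the gripper's body presses on something with over 40 N, if the wrist force passes 120 N, or if a joint passes its speed limit or range.

### The arm

A 7-joint arm with a two-finger parallel gripper is mounted at the origin on the work surface. World frame = base frame: x ahead of the robot, y to its left, z up, the work surface at z = 0. Lengths are in m, angles in rad, forces in N, time in s.
With the tool pointing down it reaches from about 0.4 to 0.85 m from the base axis. Payload 4.4 kg.
Tool frame: the origin (TCP) lies at the very end of the fingers, on their centre line; the grasp point (between the pads) lies 19 mm behind it; z points along the fingers, y is the line along which they close (so a half turn about z gives the same grasp; the last joint's range is limited). The gripper opens to 94 mm and grips with 3 to 60 N. Pads are 16 mm wide; open, the fingers measure 119 mm over their backs; the gripper's body (75 mm by 177 mm) begins 78 mm behind the grasp point.
Start: joints at [-1.396, 0.628, 0.038, 1.517, -0.027, 0.996, -0.02], TCP at [0.155, 0.631, 0.205] pointing down, gripper open.
Joint ranges: [-3.06, 3.06], [-0.37, 2.12], [-1.25, 1.32], [0.18, 2.47], [-1.1, 4.24], [0.23, 1.98], [-2.94, 2.94]. Speed limits (rad/s): [2.57, 2.57, 3.14, 3.14, 3.14, 3.14, 3.14].

### API

Orientations are given as a unit quaternion [w, x, y, z].
In Python, from workcell import robot, vision, job_done gives the robot as it stands.
- The arm moves only by the tool jog_arm, never from a script. Its argument "steps" is one flat list of numbers, 7 for each row, row after row: the shift along the tool's x, y, z normalised to -1 to 1, where 1 is 0.04 m, then the turn, a rotation vector about the tool's x, y, z normalised to -1 to 1, where 1 is 0.12 rad, then the finger opening in mm, from 0 to 94. In form: [x, y, z, ax, ay, az, claw, x, y, z, ax, ay, az, claw, ...]. A call has 1 to 12 rows; each row shifts and turns the commanded pose from where the row before left it, along the tool's axes as they then stand; what a row does not reach is not made up. A row lasts 1/10 s, in which the tool goes at most 50 mm and 8.59 degrees, less where a joint would pass 70% of its speed; a pose out of reach is approached as far as the arm can. A call with a number of a shift or a turn outside -1 to 1 is refused whole. A call with a gripper value outside its range is refused whole. The fingers move at their own pace and stop on an object; the grip force is fixed at half the most. Time passes only in rows, so rows that do not move let the fingers close. It gives the time, the measured TCP pose, the force, the opening and the grip force at its end, in the units of the state.
- robot.state(): the state, without advancing time (a new reading comes with each control period).
- vision.get_image(name): name is "side" or "top"; returns a dict with "image" (480x640x3 uint8, red, green, blue), "range_z" (480x640 float32, m along the optical axis (not along the pixel's ray), 0 where there is no reading), "mtx" (3x3 intrinsics, pixels), "R" (3x3) and "t" (3): a world point X has camera coordinates R X + t. Camera axes: x right, y down, z forward; pixel columns grow to the right and rows downward; lengths in m; the calibration is good to about 2 mm. A picture is of the moment at which its call begins.
- job_done(): hands the job in; it is judged then, once.
The state is a dict: "time_s": time; "joint_positions": joint angles; "qd": joint speeds; "tau": joint torques, N m; "tcp_pos": TCP position; "tool_rot": TCP orientation; "wrist_force": force on the tool from outside, world axes, zero at the start; "wrist_torque": the same for the moment, N m; "grip_width": finger opening in m; "finger_force": force on a finger pad.
Only numpy, scipy, OpenCV 4.12 (cv2) and the standard library are available. Lean on these libraries where they do the work, as an engineer would, in place of code of your own. Each camera call takes 0.05 s, during which the arm holds its last target. There are 200 camera calls.

## Working session

There is one attempt and no reset: what is moved stays moved. The work goes in short steps, Python scripts to look and compute and a tool call to move; the robot and the scene stay as the last step left them, time stands still between calls to the robot, and variables do not carry over. Pictures are saved under pics/ and viewed, at most 10 in all, crops included, and the job is handed in when it is done.

Besides the shell and the picture viewer there is one more tool, called after "Emit:" by a JSON object that holds its "fn" and its "kwargs". jog_arm: Moves the arm, as the interface text tells. Scaled input: -1 to 1 covers 0.04 m each way for a shift and 0.12 rad each way for a turn. Its arguments: {"type":"object","properties":{"steps":{"type":"array","items":{"type":"number"}}},"required":["steps"]}

```bash
mkdir -p pics; ls; python3 - <<'E'
from workcell import robot, vision
import cv2,numpy as np
for n in("side","top"):
    d=vision.get_image(n); np.savez(f"{n}0.npz",**d)
    cv2.imwrite(f"pics/{n}0.png",d["image"][:,:,::-1]); print(n,d["mtx"].tolist(),(-d["R"].T@d["t"]).round(3),d["R"].round(2).tolist())
print(robot.state())
E
```

```text
pics
side [[506.7620959631325, 0.0, 319.9025893927994], [0.0, 506.7620959631325, 239.94255128562494], [0.0, 0.0, 1.0]] [ 0.211 -0.912  0.696] [[0.95, -0.32, -0.02], [-0.17, -0.45, -0.87], [0.27, 0.83, -0.49]]
top [[549.4086211610909, 0.0, 323.17165917712555], [0.0, 549.4086211610909, 247.3468116733234], [0.0, 0.0, 1.0]] [0.3   0.092 1.31 ] [[0.03, -1.0, 0.0], [-0.98, -0.03, -0.21], [0.21, 0.0, -0.98]]
{'time_s': 0.1, 'joint_positions': array([-1.39580025,  0.62920784,  0.03845443,  1.51823351, -0.02700099,
        0.99627991, -0.01998491]), 'qd': array([ 0.00036196, -0.00031632, -0.00063205, -0.00288476, -0.00022242,
        0.00065772, -0.00068127]), 'tau': array([ 1.57140003e-03, -5.50781322e+01,  1.14687681e+00, -1.87112385e+01,
       -5.22278377e-02,  1.92988047e-02,  5.07940229e-05]), 'tcp_pos': array([0.15484781, 0.63069837, 0.20468695]), 'tool_rot': array([-8.80205228e-05,  1.20103606e-01,  9.92761036e-01, -8.00416010e-04]), 'wrist_force': array([ 0.27282175, -0.38883587, -0.08436971]), 'wrist_torque': array([-0.01761314, -0.02561362,  0.0031249 ]), 'finger_force': 0.0, 'grip_width': 0.0941356058679239}
```

View pics/side0.png

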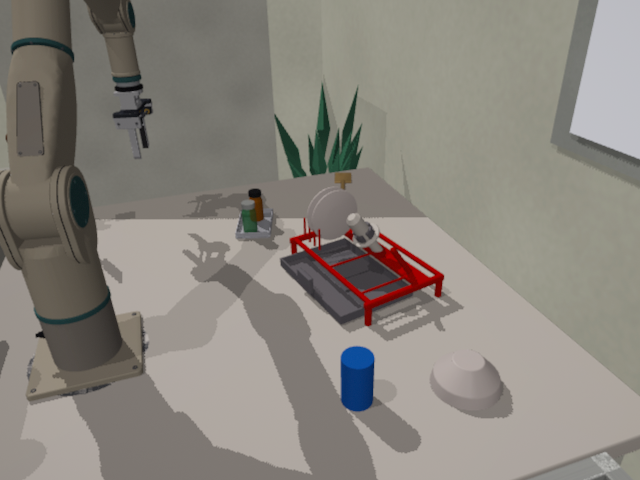

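View pics/top0.png

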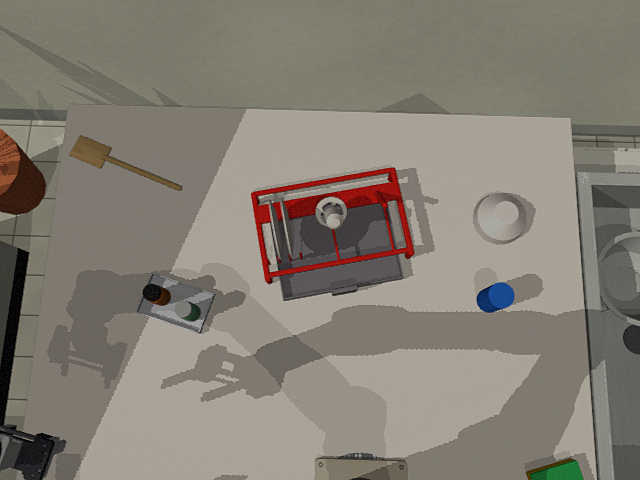

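The side view shows the beaker at (357,378), the tray drawn out to the front with the peg at (362,230), and the bowl at (467,378). The top view shows the rack centred near (333,225) and slightly turned, the tab at about (344,291), the beaker at (497,297) and the spices at (175,303).

```bash
cat > h.py <<'E'
import numpy as np,cv2
def cloud(d):
    v,u=np.mgrid[0:480,0:640]; z=d["range_z"].astype(float); m=d["mtx"]
    c=np.stack([(u-m[0,2])/m[0,0]*z,(v-m[1,2])/m[1,1]*z,z],-1)
    return (c-d["t"])@d["R"], z>0
E
python3 - <<'E'
from h import *
from scipy.optimize import least_squares
P={}
for n in("side","top"):
    d=dict(np.load(f"{n}0.npz")); X,ok=cloud(d); h=cv2.cvtColor(d["image"],cv2.COLOR_RGB2HSV)
    H,S,V=[h[...,i].astype(int) for i in range(3)]
    b=ok&(H>105)&(H<130)&(S>150)&(X[...,2]>0.005)&(X[...,0]<.7)&(X[...,1]<0)
    p=X[b]; side=p[p[:,2]<.095]
    if len(side)>20:
        f=least_squares(lambda q:np.hypot(side[:,0]-q[0],side[:,1]-q[1])-.029,p[:,:2].mean(0),loss='soft_l1',f_scale=.002)
        print(n,"beaker",f.x,np.std(f.fun),"top",np.median(p[p[:,2]>.09],0))
    r=ok&((H<8)|(H>172))&(S>180)&(X[...,0]>.4)&(X[...,0]<1)&(abs(X[...,1])<.4)
    q=X[r&(X[...,2]>.05)&(X[...,2]<.07)]
    rc=cv2.minAreaRect(q[:,:2].astype(np.float32)); print(n,"rack",rc,len(q),np.percentile(q[:,2],[5,50,95]))
    print(cv2.boxPoints(rc))
    c=np.array(rc[0])
    g=ok&(S<60)&(np.hypot(X[...,0]-c[0],X[...,1]-c[1])<.3)&(X[...,2]>.015)
    # tab: grey, z .05-.065 in front
    P[n]=X[g]; np.save(f"g_{n}.npy",X[g])
    t=X[g]; k=(t[:,2]>.05)&(t[:,2]<.064)&(t[:,0]<c[0]-.1); print("tab",k.sum(),t[k].min(0) if k.any() else'',t[k].max(0) if k.any() else'')
    w=ok&(np.hypot(X[...,0]-c[0],X[...,1]-c[1])<.1)&(X[...,2]>.1)&(S<60); t=X[w]; print("peg pts",len(t),t.mean(0),t.min(0),t.max(0))
E
```

```text
side beaker [ 0.4664561  -0.29944488] 0.000914763168318338 top [ 0.46415949 -0.30664527  0.09977428]
side rack ((0.6321417093276978, 0.07542109489440918), (0.2198334038257599, 0.35169580578804016), 12.230782508850098) 2113 [0.05140834 0.05646446 0.05958559]
[[ 0.4874665   0.2239918 ]
 [ 0.5619733  -0.11972128]
 [ 0.7768169  -0.07314961]
 [ 0.70231014  0.27056348]]
tab 121 [0.46376379 0.01286082 0.05026174] [0.5313649  0.23008258 0.06243486]
peg pts 703 [0.62697043 0.07143841 0.13618241] [0.59171109 0.04339997 0.10021107] [0.67126515 0.17525021 0.17706226]
top beaker [ 0.46909577 -0.3004729 ] 0.0012634330686309247 top [ 0.46851742 -0.2971837   0.1015582 ]
top rack ((0.6348004341125488, 0.0801958441734314), (0.22092217206954956, 0.3519415855407715), 12.453640937805176) 4139 [0.05449407 0.05885422 0.06327239]
[[ 0.4889904   0.22820531]
 [ 0.56488645 -0.11545539]
 [ 0.78061044 -0.06781362]
 [ 0.7047144   0.27584708]]
tab 138 [0.46660069 0.01704534 0.05057437] [0.531482   0.22179592 0.06384513]
peg pts 785 [0.63544066 0.08532943 0.1423468 ] [0.58958759 0.04768584 0.10014446] [0.67443219 0.17993407 0.18253911]
```

```bash
python3 - <<'E'
from h import *
from scipy.optimize import least_squares
ps=np.deg2rad(12.35); s35,c35=np.sin(np.deg2rad(35)),np.cos(np.deg2rad(35))
ex=np.array([np.cos(ps),np.sin(ps),0]); ey=np.array([-ex[1],ex[0],0]); ez=np.array([0,0,1.])
pz=-s35*ex+c35*ez; px=c35*ex+s35*ez
C={"side":np.array([.6321,.0754,0]),"top":np.array([.6348,.0802,0])}
for n in C:
    d=dict(np.load(f"{n}0.npz")); X,ok=cloud(d); h=cv2.cvtColor(d["image"],cv2.COLOR_RGB2HSV)
    Y=(X-C[n])@np.array([ex,ey,ez]).T
    t=ok&(h[...,1]<90)&(Y[...,0]<-.115)&(Y[...,0]>-.25)&(abs(Y[...,1])<.16)&(Y[...,2]>.042)&(Y[...,2]<.07)
    q=Y[t]; print(n,"tab",len(q),q.min(0).round(4),q.max(0).round(4),np.median(q,0).round(4))
    q=Y[ok&(h[...,1]<90)&(Y[...,0]<-.115)&(Y[...,0]>-.25)&(abs(Y[...,1])<.12)&(Y[...,2]>.012)&(Y[...,2]<.04)]
    print(" tray front pct",np.percentile(q[:,0],[0,2,10]).round(4))
    seat=C[n]+.02*ex+.112*ez
    def loc(o): return (X-o)@np.array([px,ey,pz]).T
    o=seat.copy()
    for i in range(8):
        L=loc(o); r=np.hypot(L[...,0],L[...,1])
        m=ok&(L[...,2]>.025)&(L[...,2]<.058)&(r<.026); A=L[m]
        f=least_squares(lambda v:np.hypot(A[:,0]-v[0],A[:,1]-v[1])-.0185,[0,0],loss='soft_l1',f_scale=.001)
        o=o+f.x[0]*px+f.x[1]*ey
    L=loc(o); r=np.hypot(L[...,0],L[...,1]); tip=L[ok&(r<.009)&(L[...,2]>.05)&(L[...,2]<.1)][:,2]
    fl=L[ok&(r>.028)&(r<.034)&(abs(L[...,2])<.015)][:,2]
    print(" seat0",seat.round(4),"fit",o.round(4),m.sum(),np.std(f.fun).round(5),"tip",np.median(tip),len(tip),"flange",np.median(fl),len(fl))
    print(" in rack",((o-C[n])@np.array([ex,ey,ez]).T).round(4))
    for nm,lo,hi in(("bowl",(.6,-.45),(.75,-.2)),): 
        b=ok&(X[...,0]>.5)&(X[...,0]<.8)&(X[...,1]<-.17)&(X[...,1]>-.5)&(X[...,2]>.045)&(h[...,1]<80); print(" bowl top",X[b].mean(0).round(3),b.sum())
E
```

```text
side tab 163 [-0.1677 -0.029   0.042 ] [-0.154   0.0333  0.0624] [-0.1642 -0.0038  0.0555]
 tray front pct [-0.1676 -0.1669 -0.1658]
 seat0 [0.6516 0.0797 0.112 ] fit [0.6447 0.0829 0.1077] 188 0.00202 tip 0.07648154164909837 28 flange 0.0053525700388504715 91
 in rack [0.0139 0.0046 0.1077]
 bowl top [ 0.662 -0.342  0.055] 1164
top tab 157 [-0.1677 -0.0297  0.0431] [-0.1549  0.0296  0.0677] [-0.1623 -0.0005  0.0602]
 tray front pct [-0.1676 -0.167  -0.1552]
 seat0 [0.6543 0.0845 0.112 ] fit [0.6486 0.0824 0.1077] 146 0.00256 tip 0.07937582832160171 55 flange 0.007300458100424008 167
 in rack [ 0.0139 -0.0007  0.1077]
 bowl top [ 0.668 -0.329  0.057] 965
```

Emit:
{"fn": "jog_arm", "kwargs": {"steps": [-0.72,-0.92,0,0,0,0,0,-0.72,-0.92,0,0,0,0,0,-0.72,-0.92,0,0,0,0,0,-0.72,-0.92,0,0,0,0,0,-0.72,-0.92,0,0,0,0,0,-0.72,-0.92,0,0,0,0,0,-0.72,-0.92,0,0,0,0,0,-0.72,-0.92,0,0,0,0,0,-0.72,-0.92,0,0,0,0,0,-0.72,-0.92,0,0,0,0,0,-0.72,-0.92,0,0,0,0,0,-0.72,-0.92,0,0,0,0,0]}}

```text
time_s: 1.3
tcp_pos: [0.3856, 0.1182, 0.2055]
tool_rot: [0.0, 0.12, 0.993, 0.0]
wrist_force: [0.7, 0.6, -0.1]
grip_width: 0.0016
finger_force: 0.0
```

```bash
python3 - <<'E'
from h import *
from scipy.optimize import least_squares
for n,o in(("side",[.642,.082,.112]),("top",[.645,.082,.112])):
    d=dict(np.load(f"{n}0.npz")); X,ok=cloud(d); h=cv2.cvtColor(d["image"],cv2.COLOR_RGB2HSV)
    q=np.array([o[0],o[1],np.deg2rad(35),np.deg2rad(12.35)])
    def ax(q):
        s,c=np.sin(q[2]),np.cos(q[2]); return np.array([q[0],q[1],.112]),np.array([-s*np.cos(q[3]),-s*np.sin(q[3]),c])
    for i in range(10):
        O,a=ax(q); D=X-O; l=D@a; r=np.linalg.norm(D-l[...,None]*a,axis=-1)
        m=ok&(l>.024)&(l<.060)&(r<.023)&(h[...,1]<60); m=cv2.erode(m.astype(np.uint8),np.ones((2,2)))>0; A=X[m]
        def res(q):
            O,a=ax(q); D=A-O; l=D@a; return np.linalg.norm(D-l[:,None]*a,axis=1)-.0185
        f=least_squares(res,q,loss='soft_l1',f_scale=.001); q=f.x
    O,a=ax(q); D=X-O; l=D@a; r=np.linalg.norm(D-l[...,None]*a,axis=-1)
    tip=l[ok&(r<.008)&(l>.05)&(l<.1)]; fl=l[ok&(r>.029)&(r<.034)&(abs(l)<.02)]
    print(n,q[:2].round(4),np.rad2deg(q[2:]).round(2),len(A),f.fun.std().round(5),"tip",np.median(tip).round(4),"fl",np.percentile(fl,[10,25,50,75]).round(4))
E
```

```text
side [0.6427 0.0832] [36.55 13.6 ] 137 0.00141 tip 0.0721 fl [-0.0016 -0.0002  0.001   0.0018]
top [0.6431 0.0807] [32.93 11.84] 55 0.00066 tip 0.0727 fl [-0.0023 -0.0011  0.0008  0.0028]
```

Emit:
{"fn": "jog_arm", "kwargs": {"steps": [-0.77,-0.91,0,0,0,0,0,-0.77,-0.91,0,0,0,0,0,0,0,0.9,0,0,-0.95,0,0,0,0.9,0,0,-0.95,0,0,0,0.9,0,0,-0.95,0,0,0,0.9,0,0,-0.95,0,0,0,0.6,0,0,0,0,0,0,0.2,0,0,0,0]}}

```text
time_s: 2.1
tcp_pos: [0.4262, 0.0344, 0.0278]
tool_rot: [-0.004, -0.107, 0.994, 0.0]
wrist_force: [1.0, 0.2, 0.7]
grip_width: 0.0004
finger_force: 0.0
```

Emit:
{"fn": "jog_arm", "kwargs": {"steps": [-0.5,0,0,0,0,0,0,-0.4,0,0,0,0,0,0,-0.3,0,0,0,0,0,0,-0.25,0,0,0,0,0,0,-0.2,0,0,0,0,0,0]}}

```text
time_s: 2.6
tcp_pos: [0.4921, 0.0485, 0.0297]
tool_rot: [-0.002, -0.107, 0.994, -0.0]
wrist_force: [-2.2, -0.0, -1.6]
grip_width: 0.0005
finger_force: 1.1
```

Emit:
{"fn": "jog_arm", "kwargs": {"steps": [-0.2,0,0,0,0,0,0]}}

```text
time_s: 2.7
tcp_pos: [0.5, 0.0502, 0.0298]
tool_rot: [-0.002, -0.107, 0.994, -0.0]
wrist_force: [-2.6, -1.1, -1.8]
grip_width: 0.0004
finger_force: 1.2
```

Emit:
{"fn": "jog_arm", "kwargs": {"steps": [-0.15,0,0,0,0,0,0]}}

```text
time_s: 2.8
tcp_pos: [0.5066, 0.0517, 0.03]
tool_rot: [-0.001, -0.107, 0.994, -0.0]
wrist_force: [-3.0, -0.8, -0.2]
grip_width: 0.0003
finger_force: 1.1
```

Emit:
{"fn": "jog_arm", "kwargs": {"steps": [-0.1,0,0,0,0,0,0]}}

```text
time_s: 2.9
tcp_pos: [0.5107, 0.0526, 0.0301]
tool_rot: [-0.001, -0.107, 0.994, 0.0]
wrist_force: [-2.5, -0.6, -1.8]
grip_width: 0.0007
finger_force: 1.1
```

Emit:
{"fn": "jog_arm", "kwargs": {"steps": [-0.1,0,0,0,0,0,0]}}

```text
time_s: 3.0
tcp_pos: [0.5143, 0.0534, 0.0301]
tool_rot: [-0.001, -0.107, 0.994, -0.0]
wrist_force: [-2.2, -1.0, -2.2]
grip_width: 0.0001
finger_force: 1.1
```

Emit:
{"fn": "jog_arm", "kwargs": {"steps": [-0.1,0,0,0,0,0,0]}}

```text
time_s: 3.1
tcp_pos: [0.5154, 0.0536, 0.0301]
tool_rot: [-0.004, -0.107, 0.994, -0.0]
wrist_force: [-11.8, -1.9, 10.2]
grip_width: 0.0005
finger_force: 5.8
```

Emit:
{"fn": "jog_arm", "kwargs": {"steps": [0,0,0,0,0,0,0,0.5,0,0,0,0,0,0,1,0,0,0,0,0,10,0.5,0,-1,0,0,0,94,0,0,-1,0,0,0,94,0,0,-1,0,0,0,94,0,0,-1,0,0,0,94]}}

```text
time_s: 3.8
tcp_pos: [0.4417, 0.0376, 0.1928]
tool_rot: [0.001, -0.108, 0.994, 0.0]
wrist_force: [1.4, -0.9, 0.1]
grip_width: 0.0367
finger_force: 0.0
```

```bash
python3 - <<'E'
from workcell import robot, vision
s=robot.state(); print(s["joint_positions"].round(3),s["tcp_pos"].round(4),s["tool_rot"].round(4))
from h import *
ims=[]
for n in("side","top"):
    d=vision.get_image(n); np.savez(f"{n}1.npz",**d)
    u,v=(300,170) if n=="side" else (235,150)
    ims.append(cv2.resize(d["image"][v:v+150,u:u+200,::-1],None,fx=2,fy=2,interpolation=cv2.INTER_CUBIC))
cv2.imwrite("pics/c1.png",np.hstack(ims))
E
```

```text
[-0.085  0.357 -0.083  2.082  0.045  0.702  1.589] [0.4417 0.0376 0.1928] [ 1.200e-03 -1.076e-01  9.942e-01  2.000e-04]
```

View pics/c1.png

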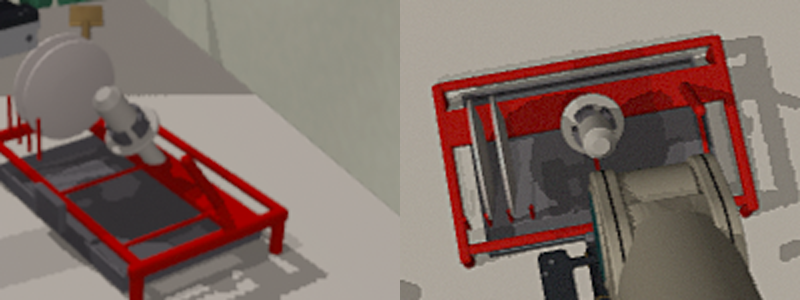

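The crops show the tray now sitting within the rack, the white peg tip at about (110,100) in the left half and (597,143) in the right half, and grey fins above the flange. Next I'm going to the beaker.

Emit:
{"fn": "jog_arm", "kwargs": {"steps": [0.13,-0.93,0,0,0,0,94,0.13,-0.93,0,0,0,0,94,0.13,-0.93,0,0,0,0,94,0.13,-0.93,0,0,0,0,94,0.13,-0.93,0,0,0,0,94,0.13,-0.93,0,0,0,0,94,0.13,-0.93,0,0,0,0,94,0.13,-0.93,0,0,0,0,94,0.13,-0.93,0,0,0,0,94,0,0,0.9,0,0,0,94,0,0,0.7,0,0,0,94]}}

```text
time_s: 5.0
tcp_pos: [0.4665, -0.3019, 0.1249]
tool_rot: [0.0, -0.106, 0.994, -0.001]
wrist_force: [-0.0, 0.5, -0.0]
grip_width: 0.0939
finger_force: 0.0
```

Emit:
{"fn": "jog_arm", "kwargs": {"steps": [0,0,0.9,0,0,0,94,0,0,0.6,0,0,0,94,0,0,0.23,0,0,0,94,0,0,0,0,0,0,30,0,0,0,0,0,0,30,0,0,0,0,0,0,30,0,0,0,0,0,0,30,0,0,0,0,0,0,30,0,0,0,0,0,0,30]}}

```text
time_s: 5.9
tcp_pos: [0.4665, -0.3001, 0.058]
tool_rot: [-0.0, -0.107, 0.994, -0.0]
wrist_force: [-0.3, 1.1, 5.1]
grip_width: 0.0575
finger_force: 30.0
```

Emit:
{"fn": "jog_arm", "kwargs": {"steps": [0,0,-0.7,0,0,0,30,0,0,-1,0,0,0,30,0,0,-1,0,0,0,30,-0.45,0.93,-0.4,0,0,0,30,-0.45,0.93,-0.4,0,0,0,30,-0.45,0.93,-0.4,0,0,0,30,-0.45,0.93,-0.4,0,0,0,30,-0.45,0.93,-0.4,0,0,0,30,-0.45,0.93,-0.4,0,0,0,30,-0.45,0.93,-0.4,0,0,0,30,-0.45,0.93,-0.4,0,0,0,30,-0.45,0.93,0,0,0,0,30]}}

```text
time_s: 7.1
tcp_pos: [0.5542, 0.0636, 0.2951]
tool_rot: [0.001, -0.107, 0.994, 0.0]
wrist_force: [1.3, -0.8, -0.8]
grip_width: 0.058
finger_force: 30.0
```

Emit:
{"fn": "jog_arm", "kwargs": {"steps": [0,0,0,0,-0.85,0,30,0,0,0,0,-0.85,0,30,0,0,0,0,-0.85,0,30,0,0,0,0,-0.85,0,30,0,0,0,0,-0.85,0,30,0,0,0,0,-0.84,0,30,0,0,0,0,0,0,30]}}

```text
time_s: 7.8
tcp_pos: [0.5443, 0.0665, 0.2841]
tool_rot: [0.246, -0.106, 0.963, 0.036]
wrist_force: [0.4, 0.1, -0.9]
grip_width: 0.0579
finger_force: 30.0
```

```bash
cat >> h.py <<'E'
from scipy.spatial.transform import Rotation as Ro
def tool(s):
    w,x,y,z=s["tool_rot"]; return s["tcp_pos"],Ro.from_quat([x,y,z,w]).as_matrix()
E
python3 - <<'E'
from workcell import robot
from h import *
s=robot.state(); p,R=tool(s); print(s["joint_positions"].round(3),p.round(4)); print(R.round(4)); print(s["wrist_force"].round(2),s["wrist_torque"].round(2))
ps,a=np.deg2rad(12.35),np.deg2rad(35)
pz=np.array([-np.sin(a)*np.cos(ps),-np.sin(a)*np.sin(ps),np.cos(a)])
print("tilt err deg",np.rad2deg(np.arccos(-R[:,2]@pz)),(R.T@-pz).round(4))
print("to hover, tool axes",(R.T@(np.array([.643,.082,.112])+.158*pz-p)).round(4))
E
```

```text
[-0.163  0.182  0.037  2.184 -0.247  0.285  1.883] [0.5443 0.0665 0.2841]
[[-0.8565 -0.2225  0.4657]
 [-0.1866  0.9748  0.1225]
 [-0.4812  0.018  -0.8764]]
[ 0.41  0.09 -0.94] [-0.08  0.63  0.  ]
tilt err deg 6.340912228059137 [-0.1086 -0.0199  0.9939]
to hover, tool axes [ 0.0125 -0.0068  0.0416]
```

Emit:
{"fn": "jog_arm", "kwargs": {"steps": [0,0,0,0,-0.3,0,30,0,0,0,0,-0.3,0,30,0,0,0,0,-0.3,0,30]}}

```text
time_s: 8.1
tcp_pos: [0.5437, 0.0704, 0.282]
tool_rot: [0.274, -0.108, 0.955, 0.045]
wrist_force: [-0.8, -0.1, -1.4]
grip_width: 0.0578
finger_force: 30.0
```

```bash
cat > st.py <<'E'
from workcell import robot
from h import *
s=robot.state(); p,R=tool(s); print(s["joint_positions"].round(3),p.round(4)); print(R.round(3).tolist()); print(s["wrist_force"].round(2),s["wrist_torque"].round(2))
ps,a=np.deg2rad(12.35),np.deg2rad(35)
pz=np.array([-np.sin(a)*np.cos(ps),-np.sin(a)*np.sin(ps),np.cos(a)])
v=np.cross(R.T@R[:,2],R.T@-pz); print("turn needed units",(v/.12).round(2),"to hover, tool units",(R.T@(np.array([.643,.082,.112])+.158*pz-p)/.04).round(2))
E
python3 st.py
```

```text
[-0.489  0.188  0.431  2.253 -0.849  0.238  2.494] [0.5437 0.0704 0.282 ]
[[-0.826, -0.231, 0.514], [-0.182, 0.973, 0.144], [-0.533, 0.026, -0.846]]
[-0.76 -0.1  -1.44] [-0.11  0.67  0.05]
turn needed units [ 0.26 -0.4   0.  ] to hover, tool units [ 0.35 -0.28  0.97]
```

```bash
cat > kin.py <<'E'
import numpy as np, itertools
from scipy.spatial.transform import Rotation as Ro
def fk(q,s,L,off):
    a=[s[i]*q[i] for i in range(7)]; R=Ro.identity(); p=np.array([0,0,L[0]])
    ax="zyzyzyz"
    for i in range(7):
        R=R*Ro.from_euler(ax[i],a[i])
        if i==2: p=p+R.apply([L[4],0,L[1]])
        if i==3: p=p+R.apply([-L[4],0,0])
        if i==4: p=p+R.apply([0,0,L[2]])
        if i==5: p=p+R.apply([L[5],0,0])
        if i==6: p=p+R.apply([0,0,L[3]])
    return p,R*Ro.from_euler("z",off)
E
cat > fit.py <<'E'
from kin import *
from scipy.optimize import least_squares
D=[([-1.3958,.6292,.03845,1.51823,-.027,.99628,-.01998],[.15485,.6307,.20469],[0,.1201036,.992761,-.0008]),
([-0.085,0.357,-0.083,2.082,0.045,0.702,1.589],[.4417,.0376,.1928],[.0012,-.1076,.9942,.0002]),
([-0.163,0.182,0.037,2.184,-0.247,0.285,1.883],[0.5443,0.0665,0.2841],[.246,-.106,.963,.036]),
([-0.489,0.188,0.431,2.253,-0.849,0.238,2.494],[0.5437,0.0704,0.282],[.274,-.108,.955,.045])]
best=[]
for t in itertools.product([1,-1],repeat=3):
    s=[-1,1,t[0],1,t[1],1,t[2]]
    def res(x):
        r=[]
        for q,p,w in D:
            P,R=fk(q,s,x[:6],x[6]); Rm=Ro.from_quat([w[1],w[2],w[3],w[0]])
            r+=list((P-p)*5)+list((R.inv()*Rm).as_rotvec())
        return r
    for o in(0,1.57,3.14,-1.57):
        f=least_squares(res,[.3,.5,.4,.3,0,0,o]); best.append((f.cost,s,f.x.round(4)))
best.sort(key=lambda b:b[0])
for b in best[:4]: print(b)
E
python3 fit.py
```

```text
(np.float64(0.027222942202645702), [-1, 1, -1, 1, -1, 1, -1], array([ 0.3725,  0.5221,  0.386 ,  0.3763, -0.0123, -0.0341,  1.5713]))
(np.float64(0.027222942202645706), [-1, 1, -1, 1, -1, 1, -1], array([ 0.3725,  0.5221,  0.386 ,  0.3763, -0.0123, -0.0341,  1.5713]))
(np.float64(0.02722294220264571), [-1, 1, -1, 1, -1, 1, -1], array([ 0.3725,  0.5221,  0.386 ,  0.3763, -0.0123, -0.0341,  1.5713]))
(np.float64(0.7337497745053236), [-1, 1, 1, 1, -1, 1, -1], array([ 0.5353,  0.1276,  0.3373,  0.2096, -0.1756, -0.5206,  1.7215]))
```

```bash
cat >> fit.py <<'E'
s,x=best[0][1],best[0][2]
import workcell
st=workcell.robot.state(); w=st["tool_rot"]; D.append((st["joint_positions"],st["tcp_pos"],w)); print(st["qd"].round(3))
for q,p,w in D:
    P,R=fk(q,s,x[:6],x[6]); print((P-p).round(4),(R.inv()*Ro.from_quat([w[1],w[2],w[3],w[0]])).as_rotvec().round(4))
s=best[0][1]
def res2(x):
    r=[]
    for q,p,w in D:
        P,R=fk(np.array(q)+np.r_[0,0,x[7:12]],s,x[:6],x[6]); r+=list((P-p)*5)+list((R.inv()*Ro.from_quat([w[1],w[2],w[3],w[0]])).as_rotvec())
    return r
E
python3 fit.py
```

```text
(np.float64(0.027222942202645702), [-1, 1, -1, 1, -1, 1, -1], array([ 0.3725,  0.5221,  0.386 ,  0.3763, -0.0123, -0.0341,  1.5713]))
(np.float64(0.027222942202645706), [-1, 1, -1, 1, -1, 1, -1], array([ 0.3725,  0.5221,  0.386 ,  0.3763, -0.0123, -0.0341,  1.5713]))
(np.float64(0.02722294220264571), [-1, 1, -1, 1, -1, 1, -1], array([ 0.3725,  0.5221,  0.386 ,  0.3763, -0.0123, -0.0341,  1.5713]))
(np.float64(0.7337497745053236), [-1, 1, 1, 1, -1, 1, -1], array([ 0.5353,  0.1276,  0.3373,  0.2096, -0.1756, -0.5206,  1.7215]))
[-1.142  0.075  1.391  0.205 -2.153  0.038  2.18 ]
[-0.0265  0.0041  0.0002] [-0.     -0.0002 -0.0005]
[-0.0012  0.0303 -0.0052] [-0.0003 -0.0002 -0.0008]
[0.0019 0.0205 0.0055] [ 0.0013 -0.0001  0.0005]
[-0.0077 -0.0009 -0.0006] [-0.0003 -0.      0.0008]
[-0.0075 -0.0012 -0.0003] [ 0.      0.     -0.0005]
```

```bash
sed -i 's/if i==2: p=p+R.apply(\[L\[4\],0,L\[1\]\])/if i==1: p=p+R.apply([0,L[6],0])\n        if i==2: p=p+R.apply([L[4],0,L[1]])/; s/if i==3: p=p+R.apply(\[-L\[4\],0,0\])/if i==3: p=p+R.apply([-L[4],L[7],0])/; s/if i==5: p=p+R.apply(\[L\[5\],0,0\])/if i==5: p=p+R.apply([L[5],0,0])/' kin.py
sed -i 's/x\[:6\],x\[6\]/x[:8],x[8]/; s/\[.3,.5,.4,.3,0,0,o\]/[.3,.5,.4,.3,0,0,0,0,o]/' fit.py; sed -i '/^def res2/,$d' fit.py; python3 fit.py | tail -9; grep -n "if i" kin.py
```

```text
-5.0000e-04, -1.2200e-02, -1.5800e-02,  1.5713e+00]))
(np.float64(0.7122201209124172), [-1, 1, 1, 1, -1, 1, -1], array([ 0.4678,  0.1604,  0.3293,  0.1729, -0.1653, -0.4945,  0.1075,
       -0.1162,  1.7215]))
[-1.142  0.075  1.391  0.205 -2.153  0.038  2.18 ]
[-0.      0.      0.0001] [-0.     -0.0002 -0.0005]
[ 0.0001 -0.0002 -0.0001] [-0.0003 -0.0002 -0.0008]
[-0.      0.0001  0.0002] [ 0.0013 -0.0001  0.0005]
[ 0.0001 -0.     -0.0001] [-0.0003 -0.      0.0008]
[ 0.0002 -0.0004  0.0003] [ 0.      0.     -0.0005]
8:        if i==1: p=p+R.apply([0,L[6],0])
9:        if i==2: p=p+R.apply([L[4],0,L[1]])
10:        if i==3: p=p+R.apply([-L[4],L[7],0])
11:        if i==4: p=p+R.apply([0,0,L[2]])
12:        if i==5: p=p+R.apply([L[5],0,0])
13:        if i==6: p=p+R.apply([0,0,L[3]])
```

```bash
python3 fit.py >/dev/null; cat >> fit.py <<'E'
np.savez("kin.npz",s=best[0][1],x=best[0][2]); 
E
python3 fit.py>/dev/null; cat > ik.py <<'E'
from kin import *
from scipy.optimize import least_squares
K=np.load("kin.npz"); S=K["s"];XX=K["x"]
lo=np.array([-3.06,-.37,-1.25,.18,-1.1,.23,-2.94]);hi=np.array([3.06,2.12,1.32,2.47,4.24,1.98,2.94])
F=lambda q:fk(q,S,XX[:8],XX[8])
ps,a=np.deg2rad(12.35),np.deg2rad(35)
ex=np.array([np.cos(ps),np.sin(ps),0]);ey=np.array([-ex[1],ex[0],0]);ez=np.array([0,0,1.])
pz=-np.sin(a)*ex+np.cos(a)*ez; seat=np.array([.643,.082,.112])
def Rt(phi=0):  # tool y=ey at phi=0, turn about tool z
    z=-pz; y=ey; x=np.cross(y,z); return Ro.from_matrix(np.array([x,y,z]).T)*Ro.from_euler("z",phi)
def ik(p,R,q0,mar=.04,free=True,w=0):
    def r(q):
        P,Q=F(q); e=(Q.inv()*R).as_rotvec(); 
        if free: e[2]=0
        return np.r_[(P-p)*10,e*3,w*(q-q0)]
    return least_squares(r,np.clip(q0,lo+mar+.01,hi-mar-.01),bounds=(lo+mar,hi-mar))
E
python3 - <<'E'
from ik import *
rng=np.random.default_rng(0)
for d in(.058,.158):
    print("d",d)
    out=[]
    for i in range(40):
        q0=rng.uniform(lo,hi); q0[6]=0; q0[0]=rng.uniform(-1,1)
        f=ik(seat+d*pz,Rt(),q0,.03)
        if f.cost<1e-6: out.append(f.x)
    out.sort(key=lambda q:q[2])
    for q in out: print(q.round(2), "phi",((Rt().inv()*F(q)[1]).as_rotvec()[2]).round(2))
E
```

```text
d 0.058
[ 0.63  0.82 -1.22  2.27  1.91  0.77  0.29] phi -0.4
[ 0.61  0.79 -1.17  2.27  1.92  0.73 -0.07] phi -0.07
[ 0.52  0.69 -0.99  2.27  2.    0.58 -1.79] phi 1.54
[ 0.49  0.66 -0.93  2.27  2.04  0.54  0.8 ] phi -1.09
[ 0.46  0.65 -0.89  2.27  2.06  0.51  0.22] phi -0.55
[ 0.42  0.62 -0.82  2.27  2.11  0.47  0.9 ] phi -1.29
[ 0.41  0.62 -0.8   2.27  2.12  0.46 -0.07] phi -0.33
[ 0.41  0.61 -0.79  2.27  2.13  0.45  0.17] phi -0.58
[ 0.4   0.61 -0.78  2.27  2.14  0.45 -0.26] phi -0.16
[ 0.33  0.58 -0.67  2.27  2.23  0.39 -0.25] phi -0.28
[ 0.33  0.58 -0.67  2.27  2.23  0.39  0.03] phi -0.56
[ 0.32  0.58 -0.66  2.27  2.24  0.39 -1.55] phi 1.01
[ 0.3   0.57 -0.63  2.27  2.28  0.37  0.58] phi -1.16
[ 0.29  0.56 -0.61  2.27  2.3   0.36  0.57] phi -1.17
[ 0.28  0.56 -0.6   2.27  2.31  0.36 -0.97] phi 0.36
[ 0.28  0.56 -0.6   2.27  2.31  0.36  1.93] phi -2.55
[ 0.25  0.55 -0.55  2.28  2.36  0.34  0.69] phi -1.36
[ 0.23  0.55 -0.53  2.28  2.4   0.33 -0.45] phi -0.26
[ 0.18  0.53 -0.46  2.28  2.49  0.31  0.02] phi -0.83
[ 0.03  0.51 -0.24  2.28  2.86  0.26 -1.09] phi -0.11
[-0.17  0.5   0.
[... 1325 characters left out ...]
.19
[ 0.61  0.39 -0.97  2.31  1.7   0.32 -0.67] phi 0.63
[ 0.59  0.38 -0.94  2.31  1.71  0.3  -0.89] phi 0.85
[ 0.57  0.37 -0.9   2.31  1.72  0.29  0.72] phi -0.79
[ 0.56  0.37 -0.9   2.32  1.73  0.28  2.49] phi -2.56
[ 0.56  0.37 -0.9   2.32  1.73  0.28 -0.71] phi 0.65
[ 0.55  0.36 -0.88  2.32  1.73  0.28 -1.65] phi 1.58
[ 0.54  0.36 -0.87  2.32  1.74  0.27  0.61] phi -0.68
[ 0.54  0.36 -0.86  2.32  1.74  0.27  0.85] phi -0.93
[ 0.54  0.36 -0.86  2.32  1.74  0.27  2.53] phi -2.61
[ 0.53  0.36 -0.85  2.32  1.74  0.26  0.77] phi -0.86
[ 0.53  0.35 -0.85  2.32  1.74  0.26  0.51] phi -0.59
[ 0.53  0.35 -0.85  2.32  1.75  0.26  1.38] phi -1.47
[ 0.53  0.35 -0.85  2.32  1.75  0.26 -1.13] phi 1.05
```

```bash
cat > sim.py <<'E'
from ik import *
from scipy.optimize import lsq_linear
qm=.07*np.array([2.57,2.57,3.14,3.14,3.14,3.14,3.14])
def jac(q):
    P,R=F(q); J=np.zeros((6,7))
    for i in range(7):
        d=np.zeros(7); d[i]=1e-5; p,r=F(q+d); J[:3,i]=(p-P)/1e-5; J[3:,i]=(r*R.inv()).as_rotvec()/1e-5
    return J
def rows(q,rs,n=5,lam=1e-3):
    for r in rs:
        P,R=F(q); Pt=P+R.apply(np.array(r[:3])*.04); Rt_=R*Ro.from_rotvec(np.array(r[3:6])*.12); q0=q.copy()
        for k in range(n):
            P,R=F(q); v=np.r_[Pt-P,.3*(Rt_*R.inv()).as_rotvec()]
            J=jac(q); J[3:]*=.3
            l=np.maximum(lo+.005,q0-qm)-q; u=np.minimum(hi-.005,q0+qm)-q; l=np.minimum(l,-1e-9);u=np.maximum(u,1e-9)
            q=q+lsq_linear(np.r_[J,lam**.5*np.eye(7)*.3],np.r_[v,np.zeros(7)],bounds=(l,u)).x
    return q
E
python3 - <<'E'
from sim import *
qC=np.array([-0.163,0.182,0.037,2.184,-0.247,0.285,1.883]);qD=np.array([-0.489,0.188,0.431,2.253,-0.849,0.238,2.494])
print("C->D sim",rows(qC,[[0,0,0,0,-.3,0]]*3).round(3))
# pre-tilt state from IK near
from ik import *
R0=Ro.from_quat([-.107,.994,0,.001]); f=ik(np.array([.5542,.0636,.2951]),R0,np.array([-.085,.3,-.083,2.0,.045,.75,1.6]),free=False,w=.01); print(f.x.round(3))
print("->C sim",rows(f.x,[[0,0,0,0,-.85,0]]*6+[[0]*6]).round(3),"real",qC)
for sg in(1,-1):
  for n in (3,5):
    q=qD; q=rows(q,[[0,0,0,0,.9,0]]*4); print("untilt",q.round(2))
    q=rows(q,[[0,0,0,.9*sg,0,0]]*n); print(sg,n,"roll",q.round(2))
    q=rows(q,[[0,0,0,0,-.7,0]]*7); print("tilt",q.round(2))
    q=rows(q,[[0,0,0,-.9*sg,0,0]]*n); print("unroll",q.round(2),F(q)[0].round(3),(F(q)[1].as_matrix()[:,2]@-pz).round(3))
E
```

```text
C->D sim [-0.533  0.176  0.481  2.255 -0.855  0.235  2.497]
[-0.111  0.404 -0.078  1.656  0.035  1.081  1.586]
->C sim [ 0.146  0.167 -0.332  2.186  0.135  0.235  1.497] real [-0.163  0.182  0.037  2.184 -0.247  0.285  1.883]
untilt [-0.69  0.41  0.77  1.84 -0.43  0.92  2.07]
1 3 roll [-1.04  0.5   0.97  1.87 -0.16  0.83  1.72]
tilt [-1.38  0.42  1.32  2.25 -0.76  0.23  2.33]
unroll [-0.88  0.25  0.97  2.19 -1.02  0.48  2.82] [0.55  0.078 0.3  ] 0.995
untilt [-0.69  0.41  0.77  1.84 -0.43  0.92  2.07]
1 5 roll [-1.2   0.63  1.09  1.87 -0.05  0.82  1.56]
tilt [-1.46  0.47  1.18  2.26  0.67  0.23  0.83]
unroll [-0.63  0.13  0.41  2.21 -0.02  0.28  1.77] [0.534 0.094 0.307] 0.997
untilt [-0.69  0.41  0.77  1.84 -0.43  0.92  2.07]
-1 3 roll [-0.34  0.46  0.6   1.79 -0.7   1.13  2.41]
tilt [ 0.26  0.23 -0.15  2.19 -1.1   0.49  2.79]
unroll [-0.23  0.16  0.16  2.23 -0.6   0.23  2.13] [0.548 0.059 0.297] 0.999
untilt [-0.69  0.41  0.77  1.84 -0.43  0.92  2.07]
-1 5 roll [-0.15  0.54  0.52  1.75 -0.83  1.3   2.58]
tilt [ 0.6   0.36 -0.39  2.13 -1.1   0.67  2.84]
unroll [-0.13  0.17  0.05  2.22 -0.45  0.24  1.91] [0.547 0.053 0.291] 0.998
```

```bash
cat > plan.py <<'E'
from ik import *
import sys
def fkj(q):
    L=XX[:8]; R=np.eye(3); p=np.array([0,0,L[0]]); A=[];O=[]
    for i in range(7):
        k=2 if i%2==0 else 1; A.append(R[:,k]*S[i]); O.append(p)
        t=S[i]*q[i]; c,s=np.cos(t),np.sin(t)
        R=R@(np.array([[c,-s,0],[s,c,0],[0,0,1]]) if k==2 else np.array([[c,0,s],[0,1,0],[-s,0,c]]))
        o={1:[0,L[6],0],2:[L[4],0,L[1]],3:[-L[4],L[7],0],4:[0,0,L[2]],5:[L[5],0,0],6:[0,0,L[3]]}.get(i)
        if o is not None: p=p+R@np.array(o)
    c,s=np.cos(XX[8]),np.sin(XX[8]); R=R@np.array([[c,-s,0],[s,c,0],[0,0,1]])
    J=np.array([np.r_[np.cross(a,p-o),a] for a,o in zip(A,O)]).T
    return p,R,J
qm=.07*np.array([2.57,2.57,3.14,3.14,3.14,3.14,3.14])
N=8
def run(q,U,pen=None):
    for u in U:
        for k in range(N):
            p,R,J=fkj(q); v=np.r_[R@(u[:3]*.04),R@(u[3:]*.12)]; W=np.r_[np.ones(3),np.full(3,.3)]
            Jw=J*W[:,None]; dq=Jw.T@np.linalg.solve(Jw@Jw.T+1e-4*np.eye(6),v*W); q=q+dq
            if pen is not None: pen.append(np.r_[np.maximum(0,lo+.06-q),np.maximum(0,q-hi+.06),np.maximum(0,abs(dq)-qm*.9),5*max(0,.26-p[2]),3*max(0,p[2]-.5),3*max(0,abs(p[1])-.3),3*max(0,p[0]-.58)])
    return q
G=np.array([.7,.45,-1.1,2.25,1.6,.45]);Wg=np.array([.5,1,1.5,1,1,1])
def cost(x,q0,n):
    U=x.reshape(n,6); pen=[]; q=run(q0,U,pen); return np.r_[(q[:6]-G)*Wg,3*np.sum(pen,0),.03*x,np.maximum(0,abs(x)-1)*3]
def plan(q0,n,seeds=3):
    best=None
    for sd in range(seeds):
        x0=np.random.default_rng(sd).normal(0,.25,6*n)
        f=least_squares(cost,x0,args=(q0,n),max_nfev=25)
        if best is None or f.cost<best.cost: best=f
    return best
if __name__=="__main__":
    from workcell import robot
    q0=robot.state()["joint_positions"]; n=int(sys.argv[1]); b=plan(q0,n)
    U=b.x.reshape(n,6).round(2); print(b.cost); print(U.tolist())
    q=q0
    for u in U: q=run(q,[u]); print(q.round(2),fkj(q)[0].round(3))
E
time timeout 500 python3 plan.py 5
```

```text
0.009125344618468296
[[-0.05, 0.16, -0.06, -0.8, 0.2, 0.08], [0.08, 0.59, -0.24, 0.14, 0.25, -0.61], [0.07, 0.04, -0.03, 0.56, 0.27, -0.55], [0.02, -0.2, 0.24, 0.52, 0.33, -0.21], [-0.1, 0.2, 0.66, -0.21, -0.38, -0.73]]
[ 0.1   0.47  0.3   1.86 -1.03  1.34  2.89] [0.535 0.103 0.343]
[-0.09  0.04  0.23  1.84 -0.64  1.39  2.89] [0.391 0.138 0.477]
[-0.19 -0.31 -0.11  2.03 -0.1   0.9   2.73] [0.376 0.123 0.486]
[ 0.53 -0.31 -1.03  2.26  0.81  0.41  1.87] [0.468 0.132 0.465]
[ 0.58  0.49 -1.27  2.25  1.65  0.55  2.02] [0.573 0.172 0.279]
real	1m7.375s
user	1m7.336s
sys	0m0.230s
```

Emit:
{"fn": "jog_arm", "kwargs": {"steps": [-0.05,0.16,-0.06,-0.8,0.2,0.5,30,-0.05,0.16,-0.06,-0.8,0.2,0.5,30,-0.05,0.16,-0.06,-0.8,0.2,0.5,30,-0.05,0.16,-0.06,-0.8,0.2,0.5,30,-0.05,0.16,-0.06,-0.8,0.2,0.5,30,-0.05,0.16,-0.06,-0.8,0.2,0.5,30,-0.05,0.16,-0.06,-0.8,0.2,0.5,30,-0.05,0.16,-0.06,-0.8,0.2,0.5,30]}}

```text
time_s: 8.9
tcp_pos: [0.5408, 0.1051, 0.3232]
tool_rot: [0.104, 0.019, 0.888, 0.448]
wrist_force: [0.6, 0.7, -3.0]
grip_width: 0.0578
finger_force: 30.0
```

```bash
python3 -c "
from workcell import robot; from plan import *
s=robot.state(); print(s['joint_positions'].round(2), run(np.array([-0.489,0.188,0.431,2.253,-0.849,0.238,2.494]),[np.array([-0.05, 0.16, -0.06, -0.8, 0.2, 0.5])]).round(2))"
timeout 400 python3 plan.py 4
```

```text
[ 0.34  0.48 -0.    1.97 -1.09  1.16  2.57] [ 0.12  0.47  0.33  1.96 -1.18  1.34  2.68]
0.019648034155944332
[[0.3, 0.32, -0.06, 0.1, 0.18, -0.36], [0.05, 0.18, 0.06, 0.54, -0.04, -0.23], [-0.13, -0.13, 0.1, 0.45, -0.14, -0.44], [0.07, -0.26, 0.44, -0.0, -0.01, -0.23]]
[ 0.26  0.22 -0.04  2.02 -0.86  1.21  2.6 ] [0.424 0.15  0.386]
[ 0.   -0.13 -0.31  2.14 -0.43  0.69  2.  ] [0.395 0.201 0.401]
[ 0.36 -0.14 -0.97  2.23  0.59  0.36  1.23] [0.461 0.213 0.411]
[ 0.44  0.3  -1.03  2.2   1.6   0.42  0.71] [0.597 0.169 0.336]
```

Emit:
{"fn": "jog_arm", "kwargs": {"steps": [0.3,0.32,-0.06,0.1,0.18,-0.36,30,0.3,0.32,-0.06,0.1,0.18,-0.36,30,0.3,0.32,-0.06,0.1,0.18,-0.36,30,0.3,0.32,-0.06,0.1,0.18,-0.36,30,0.3,0.32,-0.06,0.1,0.18,-0.36,30,0.3,0.32,-0.06,0.1,0.18,-0.36,30,0.3,0.32,-0.06,0.1,0.18,-0.36,30,0.3,0.32,-0.06,0.1,0.18,-0.36,30]}}

```text
time_s: 9.7
tcp_pos: [0.4243, 0.153, 0.3872]
tool_rot: [0.102, -0.168, 0.905, 0.377]
wrist_force: [0.4, -0.9, -1.4]
grip_width: 0.058
finger_force: 30.0
```

Emit:
{"fn": "jog_arm", "kwargs": {"steps": [0.05,0.18,0.06,0.54,-0.04,-0.23,30,0.05,0.18,0.06,0.54,-0.04,-0.23,30,0.05,0.18,0.06,0.54,-0.04,-0.23,30,0.05,0.18,0.06,0.54,-0.04,-0.23,30,0.05,0.18,0.06,0.54,-0.04,-0.23,30,0.05,0.18,0.06,0.54,-0.04,-0.23,30,0.05,0.18,0.06,0.54,-0.04,-0.23,30,0.05,0.18,0.06,0.54,-0.04,-0.23,30]}}

```text
time_s: 10.5
tcp_pos: [0.39, 0.2042, 0.3925]
tool_rot: [0.202, -0.225, 0.945, 0.121]
wrist_force: [-0.2, -1.5, -1.5]
grip_width: 0.0579
finger_force: 30.0
```

```bash
python3 -c "
from workcell import robot
s=robot.state(); print(s['joint_positions'].round(2),s['tcp_pos'])"
timeout 400 python3 plan.py 3
```

```text
[-0.03 -0.12 -0.32  2.13 -0.35  0.71  1.9 ] [0.3900084  0.20415979 0.39253811]
0.007803717556142055
[[0.24, 0.02, -0.09, 0.27, 0.03, -0.18], [0.01, -0.04, 0.25, 0.23, 0.0, -0.51], [-0.01, -0.54, 0.51, 0.01, -0.19, -0.57]]
[ 0.04 -0.31 -0.59  2.24 -0.    0.73  1.58] [0.319 0.167 0.386]
[ 0.39 -0.17 -1.17  2.39  0.66  0.5   1.27] [0.361 0.166 0.323]
[ 0.54  0.4  -1.08  2.23  1.59  0.44  1.4 ] [0.586 0.131 0.283]
```

Emit:
{"fn": "jog_arm", "kwargs": {"steps": [0.24,0.02,-0.09,0.27,0.03,-0.18,30,0.24,0.02,-0.09,0.27,0.03,-0.18,30,0.24,0.02,-0.09,0.27,0.03,-0.18,30,0.24,0.02,-0.09,0.27,0.03,-0.18,30,0.24,0.02,-0.09,0.27,0.03,-0.18,30,0.24,0.02,-0.09,0.27,0.03,-0.18,30,0.24,0.02,-0.09,0.27,0.03,-0.18,30,0.24,0.02,-0.09,0.27,0.03,-0.18,30]}}

```text
time_s: 11.3
tcp_pos: [0.316, 0.1688, 0.3856]
tool_rot: [0.226, -0.279, 0.933, -0.022]
wrist_force: [0.4, 0.7, -1.1]
grip_width: 0.0581
finger_force: 30.0
```

Emit:
{"fn": "jog_arm", "kwargs": {"steps": [0.01,-0.04,0.25,0.23,0,-0.51,30,0.01,-0.04,0.25,0.23,0,-0.51,30,0.01,-0.04,0.25,0.23,0,-0.51,30,0.01,-0.04,0.25,0.23,0,-0.51,30,0.01,-0.04,0.25,0.23,0,-0.51,30,0.01,-0.04,0.25,0.23,0,-0.51,30,0.01,-0.04,0.25,0.23,0,-0.51,30,0.01,-0.04,0.25,0.23,0,-0.51,30]}}

```text
time_s: 12.1
tcp_pos: [0.3618, 0.1609, 0.3196]
tool_rot: [0.245, -0.471, 0.829, -0.176]
wrist_force: [1.4, -1.1, -2.2]
grip_width: 0.0582
finger_force: 30.0
```

```bash
python3 -c "
from workcell import robot
s=robot.state(); print(s['joint_positions'].round(2),s['tcp_pos'])"
timeout 400 python3 plan.py 2
```

```text
[ 0.41 -0.15 -1.23  2.4   0.73  0.54  1.17] [0.36178295 0.1609441  0.31958338]
0.000521481739373699
[[0.07, -0.4, 0.13, 0.12, -0.04, 0.26], [-0.08, -0.14, 0.48, -0.2, -0.05, 0.02]]
[ 0.66 -0.14 -1.06  2.41  0.98  0.31  1.04] [0.45  0.063 0.348]
[ 0.67  0.43 -1.08  2.24  1.57  0.44  0.73] [0.586 0.049 0.259]
```

Emit:
{"fn": "jog_arm", "kwargs": {"steps": [0.07,-0.4,0.13,0.12,-0.04,0.26,30,0.07,-0.4,0.13,0.12,-0.04,0.26,30,0.07,-0.4,0.13,0.12,-0.04,0.26,30,0.07,-0.4,0.13,0.12,-0.04,0.26,30,0.07,-0.4,0.13,0.12,-0.04,0.26,30,0.07,-0.4,0.13,0.12,-0.04,0.26,30,0.07,-0.4,0.13,0.12,-0.04,0.26,30,0.07,-0.4,0.13,0.12,-0.04,0.26,30]}}

```text
time_s: 12.9
tcp_pos: [0.4545, 0.0609, 0.3476]
tool_rot: [0.306, -0.349, 0.867, -0.183]
wrist_force: [1.0, -0.5, -0.4]
grip_width: 0.0581
finger_force: 30.0
```

Emit:
{"fn": "jog_arm", "kwargs": {"steps": [-0.08,-0.14,0.48,-0.2,-0.05,0.02,30,-0.08,-0.14,0.48,-0.2,-0.05,0.02,30,-0.08,-0.14,0.48,-0.2,-0.05,0.02,30,-0.08,-0.14,0.48,-0.2,-0.05,0.02,30,-0.08,-0.14,0.48,-0.2,-0.05,0.02,30]}}

```text
time_s: 13.4
tcp_pos: [0.5397, 0.0469, 0.2924]
tool_rot: [0.297, -0.365, 0.874, -0.123]
wrist_force: [-0.8, 0.2, -1.6]
grip_width: 0.0581
finger_force: 30.0
```

```bash
python3 st.py
```

```text
[ 0.692  0.261 -1.119  2.317  1.474  0.437  0.71 ] [0.5397 0.0469 0.2924]
[[-0.558, -0.564, 0.609], [-0.71, 0.704, 0.001], [-0.429, -0.432, -0.793]]
[-0.75  0.22 -1.65] [ 0.06  0.75 -0.03]
turn needed units [-1.03 -0.4  -0.  ] to hover, tool units [0.06 0.62 1.24]
```

Emit:
{"fn": "jog_arm", "kwargs": {"steps": [0.02,0.16,0.2,-0.26,-0.1,0,30,0.02,0.16,0.2,-0.26,-0.1,0,30,0.02,0.16,0.2,-0.26,-0.1,0,30,0.01,0.14,0.2,-0.25,-0.1,0,30,0,0,0,0,0,0,30]}}

```text
time_s: 13.9
tcp_pos: [0.5401, 0.0661, 0.2548]
tool_rot: [0.294, -0.387, 0.872, -0.059]
wrist_force: [-0.9, -0.9, -1.2]
grip_width: 0.058
finger_force: 30.0
```

```bash
python3 st.py
```

```text
[ 0.717  0.374 -1.115  2.326  1.581  0.356  0.683] [0.5401 0.0661 0.2548]
[[-0.527, -0.641, 0.558], [-0.71, 0.693, 0.125], [-0.467, -0.33, -0.82]]
[-0.93 -0.9  -1.24] [-0.07  0.77 -0.01]
turn needed units [0.03 0.   0.  ] to hover, tool units [ 0.03 -0.18  0.47]
```

```bash
cat > rel.py <<'E'
from workcell import robot, vision
from h import *
from ik import pz,ey,seat
from scipy.optimize import least_squares
import sys
s=robot.state(); p,R=tool(s); px=np.cross(ey,pz)
tag=sys.argv[1]; ims=[]
def perp(A,o,a,r):
    u=np.cross(ey,a);u/=np.linalg.norm(u);v=np.cross(a,u)
    f=least_squares(lambda q:np.hypot((A-o)@u-q[0],(A-o)@v-q[1])-r,[0,0],loss='soft_l1',f_scale=.0007); return f.x,u,v,np.std(f.fun)
for n in("side","top"):
    d=vision.get_image(n); np.savez(f"{n}{tag}.npz",**d); X,ok=cloud(d); h=cv2.cvtColor(d["image"],cv2.COLOR_RGB2HSV)
    a=-R[:,2]; b=ok&(h[...,0]>105)&(h[...,0]<130)&(h[...,1]>150)&(np.linalg.norm(X-p,axis=-1)<.12)
    l=(X-p)@a; m=cv2.erode((b&(l<.03)&(l>-.056)).astype(np.uint8),np.ones((3,3)))>0; B=X[m]
    fb,u,v,sb=perp(B,p,a,.029); lb=np.percentile(l[b],[1,99])
    d0=dict(np.load(f"{n}0.npz")); X0,ok0=cloud(d0); h0=cv2.cvtColor(d0["image"],cv2.COLOR_RGB2HSV); o=seat.copy()
    for i in range(10):
        D=X0-o; l0=D@pz; r=np.linalg.norm(D-l0[...,None]*pz,axis=-1)
        m=cv2.erode((ok0&(l0>.024)&(l0<.06)&(r<.022)&(h0[...,1]<60)).astype(np.uint8),np.ones((2,2)))>0
        fp,pu,pv,sp=perp(X0[m],o,pz,.0185); o=o+fp[0]*pu+fp[1]*pv
        if i<9: continue
    D=X0-o; l0=D@pz; r=np.linalg.norm(D-l0[...,None]*pz,axis=-1); tip=np.median(l0[ok0&(r<.008)&(l0>.05)&(l0<.1)])
    ob=p+fb[0]*u+fb[1]*v; e=o-ob; e-=a*(e@a)
    print(n,"beaker off tool",(R.T@(ob-p)*1000).round(1),len(B),sb.round(4),"axial",lb.round(4),"| peg",(o+(tip-.072)*pz).round(4),m.sum(),sp.round(4),"| peg-beaker tool mm",(R.T@e*1000).round(1))
    c=(d["R"]@seat+d["t"]); c=d["mtx"]@c/c[2]; c=c.astype(int); ims.append(cv2.resize(d["image"][c[1]-110:c[1]+50,c[0]-80:c[0]+80,::-1],(400,400),interpolation=cv2.INTER_CUBIC))
cv2.imwrite(f"pics/r{tag}.png",np.hstack(ims))
E
python3 rel.py 2
```

```text
side beaker off tool [-1.1  1.4 -0. ] 525 0.0014 axial [-0.0552  0.0453] | peg [0.6418 0.0824 0.1117] 132 0.0014 | peg-beaker tool mm [ 2.8 -8.  -0. ]
top beaker off tool [-3.1 -1.1  0. ] 269 0.0006 axial [-0.0527  0.0479] | peg [0.644  0.0812 0.1134] 55 0.0007 | peg-beaker tool mm [ 3.7 -8.3 -0. ]
```

View pics/r2.png

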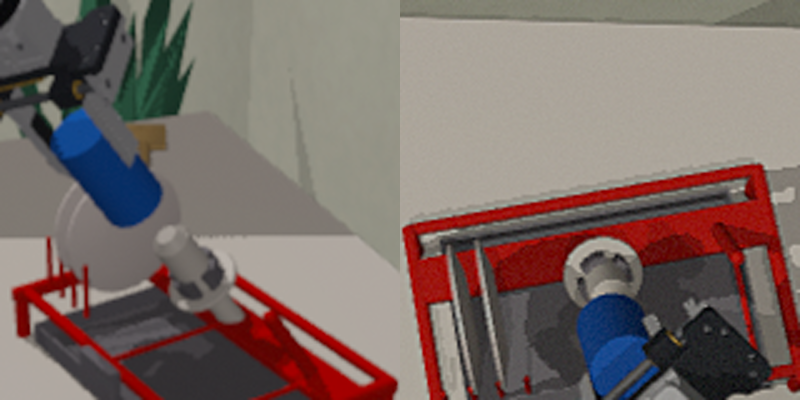

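The left half shows the beaker held parallel to the peg, its rim at about (135,215) short of the tip at (170,237). The right half shows the same from above, with a small sideways offset. I'll correct that and approach.

Emit:
{"fn": "jog_arm", "kwargs": {"steps": [0.08,-0.2,0.1,0,0,0,30,0,0,0.4,0,0,0,30,0,0,0.4,0,0,0,30,0,0,0,0,0,0,30]}}

```text
time_s: 14.4
tcp_pos: [0.5645, 0.0632, 0.2265]
tool_rot: [0.294, -0.388, 0.872, -0.059]
wrist_force: [0.2, 0.2, -1.5]
grip_width: 0.0577
finger_force: 30.0
```

```bash
python3 st.py; python3 rel.py 3
```

```text
[ 0.665  0.489 -1.092  2.312  1.75   0.443  0.557] [0.5645 0.0632 0.2265]
[[-0.526, -0.641, 0.559], [-0.71, 0.693, 0.125], [-0.467, -0.331, -0.82]]
[ 0.25  0.2  -1.47] [-0.11  0.74  0.04]
turn needed units [0.03 0.01 0.  ] to hover, tool units [-0.03  0.03 -0.45]
side beaker off tool [-1.4  1.2  0. ] 456 0.0014 axial [-0.0549  0.045 ] | peg [0.6418 0.0824 0.1117] 132 0.0014 | peg-beaker tool mm [0.7 0.6 0. ]
top beaker off tool [-2.7 -0.9  0. ] 210 0.0007 axial [-0.0523  0.0597] | peg [0.644  0.0812 0.1134] 55 0.0007 | peg-beaker tool mm [ 0.9 -0.2  0. ]
```

Emit:
{"fn": "jog_arm", "kwargs": {"steps": [0.02,0,0.3,0,0,0,30,0,0,0.25,0,0,0,30]}}

```text
time_s: 14.7
tcp_pos: [0.5762, 0.0652, 0.21]
tool_rot: [0.295, -0.388, 0.871, -0.061]
wrist_force: [0.2, 0.2, -1.5]
grip_width: 0.0579
finger_force: 30.0
```

Emit:
{"fn": "jog_arm", "kwargs": {"steps": [0,0,0.25,0,0,0,30,0,0,0.25,0,0,0,30]}}

```text
time_s: 14.9
tcp_pos: [0.5876, 0.0679, 0.193]
tool_rot: [0.295, -0.388, 0.871, -0.06]
wrist_force: [-0.6, -0.7, -0.8]
grip_width: 0.0581
finger_force: 30.0
```

```bash
python3 st.py
```

```text
[ 0.609  0.613 -1.082  2.298  1.884  0.551  0.459] [0.5876 0.0679 0.193 ]
[[-0.525, -0.64, 0.561], [-0.711, 0.692, 0.124], [-0.467, -0.334, -0.819]]
[-0.61 -0.69 -0.78] [-0.1   0.74 -0.02]
turn needed units [0.   0.01 0.  ] to hover, tool units [-0.04  0.04 -1.47]
```

Emit:
{"fn": "jog_arm", "kwargs": {"steps": [0,0,0.2,0,0,0,30,0,0,0.2,0,0,0,30]}}

```text
time_s: 15.1
tcp_pos: [0.5964, 0.0702, 0.1793]
tool_rot: [0.295, -0.388, 0.871, -0.06]
wrist_force: [0.2, -0.9, -0.8]
grip_width: 0.058
finger_force: 30.0
```

Emit:
{"fn": "jog_arm", "kwargs": {"steps": [0,0,0.1,0,0,0,30]}}

```text
time_s: 15.2
tcp_pos: [0.5986, 0.0708, 0.1757]
tool_rot: [0.295, -0.388, 0.871, -0.059]
wrist_force: [0.1, -0.0, -1.9]
grip_width: 0.0576
finger_force: 30.0
```

Emit:
{"fn": "jog_arm", "kwargs": {"steps": [0,0,0.06,0,0,0,30]}}

```text
time_s: 15.3
tcp_pos: [0.5997, 0.0712, 0.174]
tool_rot: [0.295, -0.388, 0.871, -0.059]
wrist_force: [-0.0, -0.6, -1.5]
grip_width: 0.058
finger_force: 30.0
```

```bash
python3 st.py
```

```text
[ 0.582  0.675 -1.071  2.286  1.936  0.597  0.429] [0.5997 0.0712 0.174 ]
[[-0.526, -0.641, 0.559], [-0.711, 0.692, 0.125], [-0.467, -0.332, -0.819]]
[-0.04 -0.65 -1.54] [-0.12  0.75 -0.06]
turn needed units [0.02 0.01 0.  ] to hover, tool units [-0.04  0.02 -2.04]
```

Emit:
{"fn": "jog_arm", "kwargs": {"steps": [0,0,0.06,0,0,0,30]}}

```text
time_s: 15.4
tcp_pos: [0.6011, 0.0713, 0.1724]
tool_rot: [0.295, -0.388, 0.871, -0.06]
wrist_force: [0.4, 0.3, -0.9]
grip_width: 0.0578
finger_force: 30.0
```

Emit:
{"fn": "jog_arm", "kwargs": {"steps": [0,0,0.05,0,0,0,30]}}

```text
time_s: 15.5
tcp_pos: [0.6022, 0.0716, 0.1709]
tool_rot: [0.295, -0.388, 0.871, -0.06]
wrist_force: [-0.2, -0.4, -0.5]
grip_width: 0.0583
finger_force: 30.0
```

Emit:
{"fn": "jog_arm", "kwargs": {"steps": [0,0,0.05,0,0,0,30]}}

```text
time_s: 15.6
tcp_pos: [0.6031, 0.0719, 0.1698]
tool_rot: [0.295, -0.388, 0.871, -0.06]
wrist_force: [-17.6, -6.5, 25.9]
grip_width: 0.0581
finger_force: 30.0
```

Emit:
{"fn": "jog_arm", "kwargs": {"steps": [0,0,-0.015,0,0,0,30,0,0,0,0,0,0,30]}}

```text
time_s: 15.8
tcp_pos: [0.6029, 0.0717, 0.1701]
tool_rot: [0.295, -0.388, 0.871, -0.06]
wrist_force: [-3.6, -0.6, 5.0]
grip_width: 0.0583
finger_force: 30.0
```

Emit:
{"fn": "jog_arm", "kwargs": {"steps": [0,0,-0.01,0,0,0,30,0,0,0,0,0,0,30]}}

```text
time_s: 16.0
tcp_pos: [0.6028, 0.0716, 0.1702]
tool_rot: [0.295, -0.388, 0.871, -0.06]
wrist_force: [-2.2, -0.6, 1.6]
grip_width: 0.0577
finger_force: 30.0
```

Emit:
{"fn": "jog_arm", "kwargs": {"steps": [0,0.002,0.01,0,0,0.4,30,0,0.002,0,0,0,0.4,30,0,0.002,0,0,0,0.4,30]}}

```text
time_s: 16.3
tcp_pos: [0.6027, 0.0721, 0.1701]
tool_rot: [0.299, -0.324, 0.897, -0.038]
wrist_force: [-4.1, -1.5, 5.5]
grip_width: 0.0576
finger_force: 30.0
```

Emit:
{"fn": "jog_arm", "kwargs": {"steps": [0,0.002,0,0,0,0.4,30,0,0.002,0,0,0,0.4,30,0,0.002,0,0,0,0.4,30]}}

```text
time_s: 16.6
tcp_pos: [0.6027, 0.0723, 0.1701]
tool_rot: [0.301, -0.258, 0.918, -0.017]
wrist_force: [-3.6, -0.8, 5.6]
grip_width: 0.0583
finger_force: 30.0
```

```bash
python3 st.py
```

```text
[ 0.605  0.722 -1.131  2.282  1.922  0.659  0.169] [0.6027 0.0723 0.1701]
[[-0.686, -0.464, 0.561], [-0.484, 0.866, 0.125], [-0.543, -0.186, -0.819]]
[-3.62 -0.82  5.63] [-0.21  0.63  0.02]
turn needed units [ 0.02  0.01 -0.  ] to hover, tool units [-0.03  0.02 -2.17]
```

Emit:
{"fn": "jog_arm", "kwargs": {"steps": [0,0.002,0,0,0,0.4,30,0,0.002,0,0,0,0.4,30,0,0.002,0,0,0,0.4,30]}}

```text
time_s: 16.9
tcp_pos: [0.6026, 0.0725, 0.1699]
tool_rot: [0.301, -0.191, 0.934, 0.005]
wrist_force: [-3.5, -0.5, 3.2]
grip_width: 0.0577
finger_force: 30.0
```

Emit:
{"fn": "jog_arm", "kwargs": {"steps": [0,0.002,0,0,0,0.4,30,0,0.002,0,0,0,0.4,30,0,0.002,0,0,0,0.4,30]}}

```text
time_s: 17.2
tcp_pos: [0.6027, 0.0724, 0.1694]
tool_rot: [0.3, -0.123, 0.946, 0.027]
wrist_force: [-0.5, -0.0, -1.8]
grip_width: 0.058
finger_force: 30.0
```

Emit:
{"fn": "jog_arm", "kwargs": {"steps": [0,0.002,0,0,0,0.4,30,0,0.002,0,0,0,0.4,30,0,0.002,0,0,0,0.4,30]}}

```text
time_s: 17.5
tcp_pos: [0.6025, 0.0726, 0.1692]
tool_rot: [0.297, -0.055, 0.952, 0.048]
wrist_force: [-0.2, 0.2, -1.5]
grip_width: 0.058
finger_force: 30.0
```

```bash
python3 st.py
```

```text
[ 0.626  0.754 -1.183  2.282  1.901  0.706 -0.235] [0.6025 0.0726 0.1692]
[[-0.818, -0.133, 0.56], [-0.076, 0.989, 0.125], [-0.57, 0.06, -0.819]]
[-0.16  0.24 -1.46] [-0.04  0.79  0.09]
turn needed units [ 0.02 -0.01 -0.  ] to hover, tool units [-0.03  0.02 -2.18]
```

Emit:
{"fn": "jog_arm", "kwargs": {"steps": [0,-0.002,0,0,0,-0.4,30,0,-0.002,0,0,0,-0.4,30,0,0,0.02,0,0,0,30]}}

```text
time_s: 17.8
tcp_pos: [0.603, 0.0725, 0.1687]
tool_rot: [0.299, -0.101, 0.948, 0.034]
wrist_force: [-0.4, -0.2, -1.0]
grip_width: 0.058
finger_force: 30.0
```

Emit:
{"fn": "jog_arm", "kwargs": {"steps": [0,0,0.03,0,0,0,30]}}

```text
time_s: 17.9
tcp_pos: [0.6037, 0.0727, 0.1677]
tool_rot: [0.299, -0.101, 0.948, 0.034]
wrist_force: [0.1, -0.3, -1.9]
grip_width: 0.0581
finger_force: 30.0
```

```bash
python3 st.py
```

```text
[ 0.616  0.747 -1.162  2.281  1.913  0.692 -0.15 ] [0.6037 0.0727 0.1677]
[[-0.801, -0.212, 0.56], [-0.171, 0.977, 0.125], [-0.573, 0.004, -0.819]]
[ 0.11 -0.28 -1.85] [-0.13  0.73 -0.  ]
turn needed units [ 0.02 -0.    0.  ] to hover, tool units [-0.03  0.02 -2.23]
```

Emit:
{"fn": "jog_arm", "kwargs": {"steps": [0,0,0.05,0,0,0,30]}}

```text
time_s: 18.0
tcp_pos: [0.6047, 0.073, 0.1661]
tool_rot: [0.299, -0.101, 0.948, 0.034]
wrist_force: [-0.8, 0.8, -1.7]
grip_width: 0.0582
finger_force: 30.0
```

Emit:
{"fn": "jog_arm", "kwargs": {"steps": [0,0,0.05,0,0,0,30]}}

```text
time_s: 18.1
tcp_pos: [0.6059, 0.0733, 0.1644]
tool_rot: [0.299, -0.101, 0.948, 0.034]
wrist_force: [0.7, -0.3, -1.9]
grip_width: 0.0578
finger_force: 30.0
```

Emit:
{"fn": "jog_arm", "kwargs": {"steps": [0,0,0.05,0,0,0,30]}}

```text
time_s: 18.2
tcp_pos: [0.607, 0.0736, 0.1627]
tool_rot: [0.299, -0.101, 0.948, 0.034]
wrist_force: [0.6, 0.6, -1.8]
grip_width: 0.058
finger_force: 30.0
```

```bash
python3 st.py
```

```text
[ 0.608  0.762 -1.157  2.277  1.926  0.702 -0.155] [0.607  0.0736 0.1627]
[[-0.801, -0.213, 0.56], [-0.172, 0.977, 0.125], [-0.573, 0.004, -0.819]]
[ 0.61  0.59 -1.79] [-0.12  0.73 -0.03]
turn needed units [ 0.02 -0.   -0.  ] to hover, tool units [-0.03  0.02 -2.38]
```

Emit:
{"fn": "jog_arm", "kwargs": {"steps": [0,0,0.05,0,0,0,30]}}

```text
time_s: 18.3
tcp_pos: [0.6081, 0.0738, 0.1611]
tool_rot: [0.299, -0.101, 0.948, 0.034]
wrist_force: [0.7, 0.1, -1.1]
grip_width: 0.0579
finger_force: 30.0
```

Emit:
{"fn": "jog_arm", "kwargs": {"steps": [0,0,0.04,0,0,0,30]}}

```text
time_s: 18.4
tcp_pos: [0.609, 0.074, 0.1598]
tool_rot: [0.299, -0.101, 0.948, 0.034]
wrist_force: [0.9, 0.5, -0.9]
grip_width: 0.0579
finger_force: 30.0
```

Emit:
{"fn": "jog_arm", "kwargs": {"steps": [0,0,0.02,0,0,0,30,0,0,0,0,0,0,30]}}

```text
time_s: 18.6
tcp_pos: [0.6094, 0.0742, 0.1592]
tool_rot: [0.299, -0.102, 0.948, 0.034]
wrist_force: [0.3, 0.3, -1.1]
grip_width: 0.0575
finger_force: 30.0
```

```bash
python3 st.py
```

```text
[ 0.603  0.773 -1.153  2.274  1.935  0.708 -0.158] [0.6094 0.0742 0.1592]
[[-0.801, -0.213, 0.56], [-0.172, 0.977, 0.125], [-0.573, 0.004, -0.819]]
[ 0.3   0.28 -1.08] [-0.07  0.68  0.06]
turn needed units [ 0.02 -0.    0.  ] to hover, tool units [-0.03  0.02 -2.49]
```

Emit:
{"fn": "jog_arm", "kwargs": {"steps": [0,0,0.02,0,0,0,30,0,0,0,0,0,0,30]}}

```text
time_s: 18.8
tcp_pos: [0.6099, 0.0742, 0.1587]
tool_rot: [0.299, -0.102, 0.948, 0.034]
wrist_force: [-0.7, 0.5, -2.2]
grip_width: 0.0579
finger_force: 30.0
```

Emit:
{"fn": "jog_arm", "kwargs": {"steps": [0,0,0.01,0,0,0,30,0,0,0,0,0,0,30]}}

```text
time_s: 19.0
tcp_pos: [0.6099, 0.0743, 0.1585]
tool_rot: [0.299, -0.102, 0.948, 0.034]
wrist_force: [-3.0, -1.2, 2.2]
grip_width: 0.058
finger_force: 30.0
```

Emit:
{"fn": "jog_arm", "kwargs": {"steps": [0,0,0.01,0,0,0,30,0,0,0,0,0,0,30]}}

```text
time_s: 19.2
tcp_pos: [0.61, 0.0743, 0.1585]
tool_rot: [0.299, -0.102, 0.948, 0.034]
wrist_force: [-5.9, -1.7, 5.4]
grip_width: 0.0578
finger_force: 30.0
```

Emit:
{"fn": "jog_arm", "kwargs": {"steps": [0,0,0,0,0,0,90,0,0,0,0,0,0,90,0,0,0,0,0,0,90,0,0,0,0,0,0,90,0,0,0,0,0,0,90,0,0,0,0,0,0,90]}}

```text
time_s: 19.8
tcp_pos: [0.6103, 0.0743, 0.158]
tool_rot: [0.299, -0.102, 0.948, 0.034]
wrist_force: [0.4, 0.1, 0.6]
grip_width: 0.0899
finger_force: 0.0
```

Emit:
{"fn": "jog_arm", "kwargs": {"steps": [0,0,-0.1,0,0,0,90,0,0,-0.25,0,0,0,90,0,0,-0.3,0,0,0,90,0,0,-0.3,0,0,0,90,0,0,-0.3,0,0,0,90,0,0,-0.3,0,0,0,90,0,0,-0.3,0,0,0,90,0,0,-0.3,0,0,0,90,0,0,0,0,0,0,90]}}

```text
time_s: 20.7
tcp_pos: [0.5618, 0.0634, 0.2302]
tool_rot: [0.3, -0.102, 0.948, 0.033]
wrist_force: [1.0, -0.4, 0.2]
grip_width: 0.0899
finger_force: 0.0
```

```bash
python3 st.py; sed -i 's/^s=robot.state(); p,R=tool(s);/s=robot.state(); p,R=tool(s); import os\nif len(sys.argv)>2: p=seat+.058*pz; R=np.array([np.cross(ey,-pz),ey,-pz]).T\n/; s/^import sys//; 1i import sys' rel.py; python3 rel.py 4 x
```

```text
[ 0.716  0.518 -1.186  2.316  1.719  0.505 -0.036] [0.5618 0.0634 0.2302]
[[-0.799, -0.213, 0.562], [-0.174, 0.977, 0.123], [-0.575, 0.001, -0.818]]
[ 0.96 -0.37  0.23] [-0.02  0.51  0.05]
turn needed units [ 0.    0.02 -0.  ] to hover, tool units [-0.01  0.02 -0.34]  File "rel.py", line 9
    px=np.cross(ey,pz)
IndentationError: unexpected indent
```

```bash
sed -i 's/^ px=/px=/' rel.py; python3 rel.py 4 x
```

```text
side beaker off tool [2.7 0.6 0. ] 453 0.0015 axial [-0.055   0.0464] | peg [0.6418 0.0824 0.1117] 132 0.0014 | peg-beaker tool mm [-1.6  0.1  0. ]
top beaker off tool [-0.1 -1.1 -0. ] 231 0.001 axial [-0.0504  0.0476] | peg [0.644  0.0812 0.1134] 55 0.0007 | peg-beaker tool mm [-1.4  0.1  0. ]
```

View pics/r4.png

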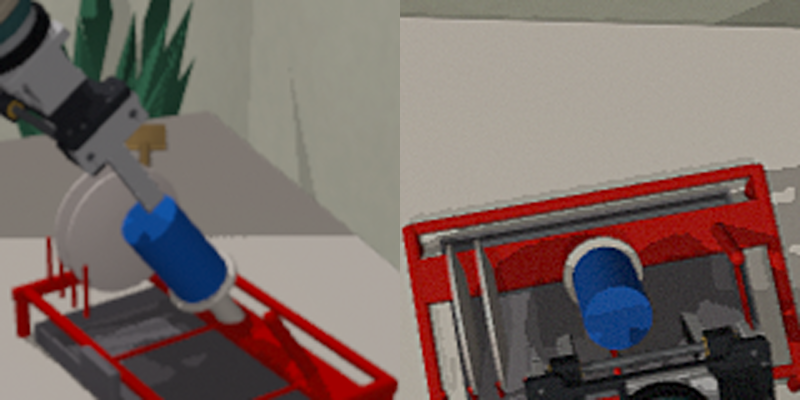

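Both views show the beaker seated on the flange at about (205,290) on the left and (603,275) on the right. The fingers are clear of it and the tray is home.

```bash
python3 -c "
from workcell import job_done
print(job_done())"
```

```text
the job is handed in; nothing more can be done
None
```

I pushed the drip tray home to its stop and hung the beaker on the peg. It dropped about 14 mm between the fins onto the flange, I let go, and I handed the job in at about 21 s. The hand-in returned no verdict.

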